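Turn the glaze sample tiles on the curved rack

ROBOT

A 6-joint arm with a two-finger parallel gripper is mounted at the origin on the work surface. World frame = base frame: x ahead of the robot, y to its left, z up, the work surface at z = 0. Lengths are in m, angles in degrees, forces in N, time in s.
With the tool pointing down it reaches from about 0.25 to 0.775 m from the base axis. Payload 8.9 kg.
Tool frame: the origin (TCP) lies midway between the tips of the shut fingers; the grasp point (between the pads) lies 19 mm behind it; z points along the fingers, y is the direction in which the jaws open and shut (so a half turn about z gives the same grasp; the last joint's range is limited). The gripper opens to 85 mm and grips with 20 to 120 N. Pads are 22 mm wide; open, the fingers measure 114 mm over their backs; the gripper's body (76 mm by 85 mm) begins 54 mm behind the grasp point. The pads swing forward as they close: fully open they stand 13 mm farther back than shut.
Start: joints at [60.888, 16.656, -8.789, 64.555, 0, 82.019], TCP at [0.189, 0.49, 0.192] pointing down, gripper open.
Joint ranges: [-144.48, 144.48], [-52.06, 99.96], [-74.48, 78.29], [-112.23, 115.85], [-86.99, 84.42], [-180, 180]. Speed limits (degrees/s): [127.2, 127.2, 159.86, 180, 180, 180].

INTERFACE

Orientations are given as a 3x3 rotation matrix whose columns are the frame's x, y, z axes.
In Python, from cell import * gives the robot as it stands. The module is installed in compiled form; this text tells all that it offers.
- The arm moves only by the tool drive_tool, never from a script. Its argument "rows" is a list of rows, each a list of 5 numbers: the shift along the tool's x, y, z in m, then the turn about the tool's z in rad, then the finger opening in m, from 0 to 0.0854. A call has exactly 8 rows; each row shifts and turns the pose as measured when the row begins, along the tool's axes as they then stand; what a row does not reach is not made up. A row lasts 1/10 s, in which the tool goes at most 50 mm and 8.59 degrees, less where a joint would pass 70% of its speed; a pose out of reach is approached as far as the arm can. A call is refused whole if a number of a shift passes 0.05 or a number of a turn 0.15, either way. A call with a gripper value outside its range is refused whole. The fingers move at their own pace and stop on an object; "squeeze" is the grip in N (left out, the last holds). Time passes only in rows, so rows that do not move let the fingers close, or fill a call up. It gives the time, the measured TCP pose, the force and the opening at its end, in the units of the state.
- get_obs(): the state, without advancing time (a new reading comes with each control period).
- grab_frame(name): name is "scene" or "top" or "wrist"; returns a dict with "img" (384x512x3 uint8, blue, green, red), "fx", "fy", "cx", "cy" (pixels), "world_from_camera" (4x4, takes a point from camera to world coordinates). Camera axes: x right, y up, looking along -z (the intrinsics and any distortion apply to the point x, -y, -z); pixel columns grow to the right and rows downward; lengths in m; the calibration is good to about 2 mm. A picture is of the moment at which its call begins. There is no depth.
- job_done(): hands the job in, once; it reports no verdict.
The state is a dict: "clock": time; "qpos": joint angles; "dq": joint speeds; "tau": joint torques, N m; "eef_pos": TCP position; "ee_rot": TCP orientation; "force": force on the tool from outside, world axes, zero at the start; "wrist_torque": the same for the moment, N m; "width": finger opening in m.
Only numpy, scipy, OpenCV 4.12 (cv2) and the standard library are available. Lean on these libraries where they do the work, as an engineer would, in place of code of your own. Each camera call takes 0.05 s, during which the arm holds its last target.

TASK

Turn the five glaze sample tiles on the curved rack: with closed fingertips, brush lightly along the row from the end the tiles lean back towards to the other end, so that they tip over one after another and all lie down with the white face up. Only push them gently as you pass, never pinch them or press on the rack, and leave everything else on the table where it is.

Things in the scene. Friction and masses are not known exactly. Their poses are not given: they have to be found in the camera images.
- rack: Fixed sample rack: a curved wooden rail (arc radius 250 mm, 66 mm wide, top 42 mm above the table) carrying five hinged clay sample tiles in a row. Origin on the table, 15 mm from below the middle hinge, on the hollow side. z up; x points from the hollow to the outer side of the curve; first tile at the +y end, fifth at the -y end. Steel lugs beside the tiles reach 57 mm above the table.
- hinge1 (a point): Middle of the hinge line of the first tile, on the row's centre line, 52 mm above the table; the hinge runs across the rail; neighbours are 62 mm apart. The tile is 42 mm wide, 5 mm thick, 52 mm long from its hinge. Standing, its top is 102 mm above the table and 16 mm behind the hinge (away from the second tile); lying, it stays below 60 mm.
- tile1 (a joint): Tilt of the first tile (rad): 0 = standing, leaning back 0.3 rad from upright towards the first tile's end; grows as it tips towards the fifth tile's end; 1.8 = lying along the rail, white face up. Very easy to push (about 0.2 N); beyond about 0.35 it falls over by itself in a second or two, before that it falls back.
- hinge2 (a point): Middle of the hinge line of the second tile, on the row's centre line, 52 mm above the table; the hinge runs across the rail; neighbours are 62 mm apart. Same tile as the first.
- tile2 (a joint): Tilt of the second tile (rad): 0 = standing, leaning back 0.3 rad from upright towards the first tile's end; grows as it tips towards the fifth tile's end; 1.8 = lying along the rail, white face up. Very easy to push (about 0.2 N); beyond about 0.35 it falls over by itself in a second or two, before that it falls back.
- hinge3 (a point): Middle of the hinge line of the third tile, on the row's centre line, 52 mm above the table; the hinge runs across the rail; neighbours are 62 mm apart. Same tile as the first.
- tile3 (a joint): Tilt of the third tile (rad): 0 = standing, leaning back 0.3 rad from upright towards the first tile's end; grows as it tips towards the fifth tile's end; 1.8 = lying along the rail, white face up. Very easy to push (about 0.2 N); beyond about 0.35 it falls over by itself in a second or two, before that it falls back.
- hinge4 (a point): Middle of the hinge line of the fourth tile, on the row's centre line, 52 mm above the table; the hinge runs across the rail; neighbours are 62 mm apart. Same tile as the first.
- tile4 (a joint): Tilt of the fourth tile (rad): 0 = standing, leaning back 0.3 rad from upright towards the first tile's end; grows as it tips towards the fifth tile's end; 1.8 = lying along the rail, white face up. Very easy to push (about 0.2 N); beyond about 0.35 it falls over by itself in a second or two, before that it falls back.
- hinge5 (a point): Middle of the hinge line of the fifth tile, on the row's centre line, 52 mm above the table; the hinge runs across the rail; neighbours are 62 mm apart. Same tile as the first.
- tile5 (a joint): Tilt of the fifth tile (rad): 0 = standing, leaning back 0.3 rad from upright towards the first tile's end; grows as it tips towards the fifth tile's end; 1.8 = lying along the rail, white face up. Very easy to push (about 0.2 N); beyond about 0.35 it falls over by itself in a second or two, before that it falls back.
- bowl: Clay bowl, 84 mm across, 45 mm high, on the hollow side of the rack; loose, to be left alone. Origin: centre of its underside.
- puck: Plaster puck, 48 mm across, 30 mm high, on the hollow side of the rack; loose, to be left alone. Origin: centre of its underside.
- cutter: Steel ring cutter, 56 mm across, 30 mm high, on the hollow side of the rack; loose, to be left alone. Origin: centre of its underside.
- jar: Closed clear jar, 52 mm across, 70 mm high, on the outer side of the rack; loose, to be left alone. Origin: centre of its underside.
- cup: White cup, 64 mm across, 70 mm high, on the outer side of the rack; loose, to be left alone. Origin: centre of its underside.
- rib: Wooden rib (flat slab) 50 x 100 x 7 mm, on the outer side of the rack; loose, to be left alone. Origin: centre of its underside.
- bat: Square plaster bat 70 x 70 x 12 mm, beyond the first tile's end of the rack; loose, to be left alone. Origin: centre of its underside.

How it is judged (in metres and radians):
On the way, in this order (a step that is already met when the one before it is completed fails the run):
1. tile 1 of the row is tipped over (value of joint tile1 above 1.2 rad).
2. tile 2 of the row is tipped over (value of joint tile2 above 1.2 rad).
3. tile 3 of the row is tipped over (value of joint tile3 above 1.2 rad).
4. tile 4 of the row is tipped over (value of joint tile4 above 1.2 rad).
5. tile 5 of the row is tipped over (value of joint tile5 above 1.2 rad).
At the end, for the whole second after the job is handed in: All five tiles lie tipped over (each tilt above 1.6 rad), and every loose thing is within 20 mm of where it stood (value of joint each of tile1, tile2, tile3, tile4, tile5 above 1.6 rad and distance of each of bowl, puck, cutter, jar, cup, rib, bat from where it was at the start of the episode below 0.02 m); the robot touches nothing.
It fails at once if the rack or a tile is pressed or pinched with more than 15 N (contact force between any of the fingers, the arm and rack above 15 N).
It fails at once if a loose thing is pushed, lifted or carried more than 20 mm (distance of any of bowl, puck, cutter, jar, cup, rib, bat from where it was at the start of the episode above 0.02 m).
It also fails if it takes over 45 s, if anything falls off the work surface, if the arm or the gripper's body presses on something with over 40 N, if the wrist force passes 120 N, or if a joint passes its speed limit or range.

## Working session

There is one attempt and no reset: what is moved stays moved. The work goes in short steps, Python scripts to look and compute and a tool call to move; the robot and the scene stay as the last step left them, time stands still between calls to the robot, and variables do not carry over. Pictures are saved under pics/ and viewed, and the job is handed in when it is done.

Besides the shell and the picture viewer there is one more tool, called after ">>>" as name(argument=value, ...) on one line, values as JSON. drive_tool: Moves the arm, as the interface text tells. Its arguments: {"type":"object","properties":{"rows":{"type":"array"},"squeeze":{"type":"number"}},"required":["rows"]}

```bash
mkdir -p pics
python3 - <<'E'
from cell import *
import cv2,numpy as np
o=get_obs();print({k:np.round(v,3).tolist() for k,v in o.items()})
for n in ("scene","top","wrist"):
    f=grab_frame(n);cv2.imwrite(f"pics/{n}0.png",f["img"]);print(n,f["fx"],f["fy"],f["cx"],f["cy"],np.round(f["world_from_camera"],4).tolist(),[k for k in f])
E
```

```text
{'clock': 0.0, 'qpos': [60.888, 16.689, -8.83, 64.555, -0.001, 82.018], 'dq': [-0.023, 0.072, -0.068, -0.125, -0.095, 0.12], 'tau': [-0.001, -53.714, 33.137, 0.016, -0.0, 0.0], 'eef_pos': [0.189, 0.489, 0.191], 'ee_rot': [[-0.933, 0.36, -0.001], [0.36, 0.933, -0.001], [0.0, -0.001, -1.0]], 'force': [-0.254, -0.531, 0.077], 'wrist_torque': [0.04, -0.012, -0.034], 'width': 0.085}
scene 421.51070512210003 421.51070512210003 252.2665010082614 197.96086758642687 [[-0.3682, -0.7767, 0.5111, 1.0049], [0.9297, -0.3151, 0.1909, 0.265], [0.0128, 0.5454, 0.8381, 0.7495], [0.0, 0.0, 0.0, 1.0]] ['img', 'fx', 'fy', 'cx', 'cy', 'world_from_camera']
top 367.08529940985864 367.08529940985864 257.2300448403038 186.44472346640143 [[-0.0125, 0.9901, -0.1402, 0.4594], [-0.9999, -0.0112, 0.0104, 0.0909], [0.0088, 0.1403, 0.9901, 0.7564], [0.0, 0.0, 0.0, 1.0]] ['img', 'fx', 'fy', 'cx', 'cy', 'world_from_camera']
wrist 264.80129637814645 264.80129637814645 257.01207143585304 192.38646457955187 [[0.3606, -0.8849, -0.2949, 0.1129], [0.9327, 0.3419, 0.1147, 0.5186], [-0.0006, -0.3164, 0.9486, 0.3727], [0.0, 0.0, 0.0, 1.0]] ['img', 'fx', 'fy', 'cx', 'cy', 'world_from_camera']
```

View pics/top0.png

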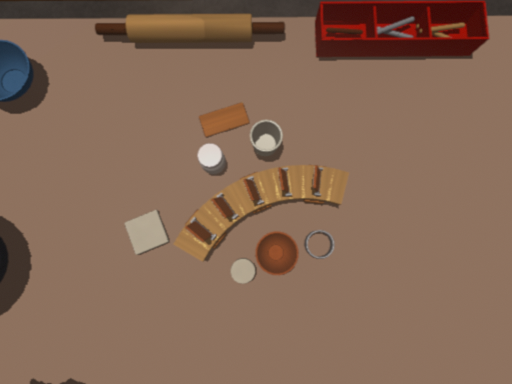

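View pics/scene0.png

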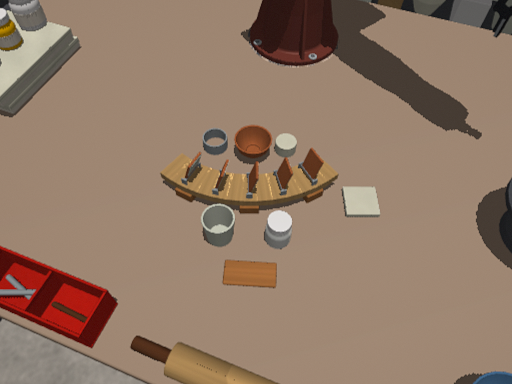

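View pics/wrist0.png

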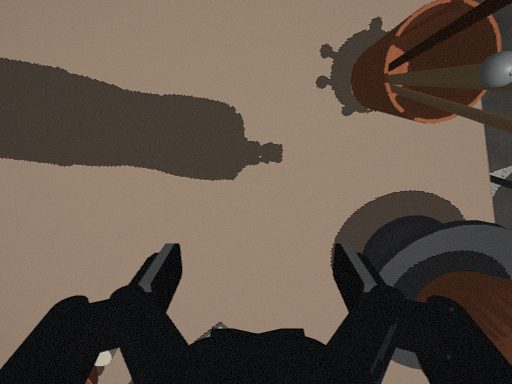

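The top view shows the rack arcing from about (195,240), the tile-1 end near the bat, to (335,185). The bowl, puck and cutter sit on the hollow side, the cup, jar and rib on the outer side. I'll zoom in.

Run:
```python
import cv2
im=cv2.imread("pics/top0.png")[150:280,160:360];cv2.imwrite("pics/top0z.png",cv2.resize(im,None,fx=4,fy=4,interpolation=cv2.INTER_CUBIC))
im=cv2.imread("pics/scene0.png")[120:250,150:390];cv2.imwrite("pics/scene0z.png",cv2.resize(im,None,fx=3.3,fy=3.3,interpolation=cv2.INTER_CUBIC))
h=cv2.cvtColor(cv2.imread("pics/top0.png"),cv2.COLOR_BGR2HSV)
for u,v in [(188,237),(240,201),(331,190),(300,185),(200,233),(222,208),(255,193),(100,200),(276,240)]:print(u,v,h[v,u])
```

```text
188 237 [ 16 138 163]
240 201 [ 16 139 165]
331 190 [ 17 136 169]
300 185 [ 16 141 159]
200 233 [ 10 157  91]
222 208 [ 11 158  89]
255 193 [ 11 155  87]
100 200 [ 12  84 142]
276 240 [ 10 166 112]
```

View pics/top0z.png

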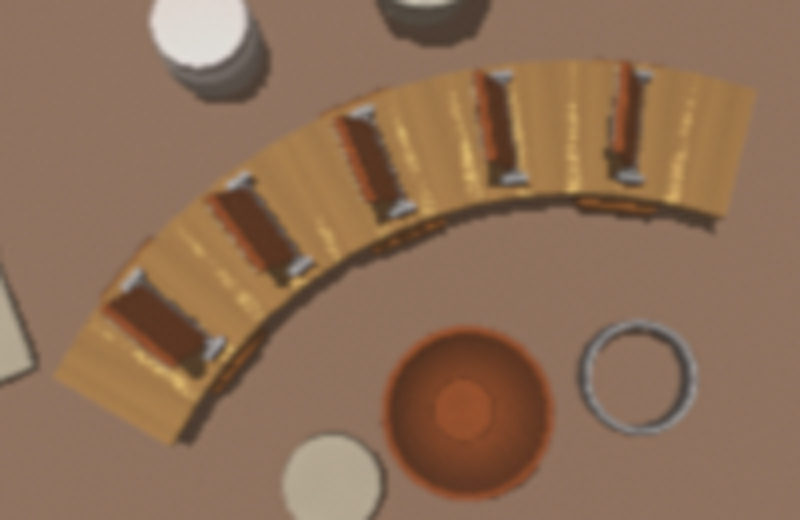

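View pics/scene0z.png

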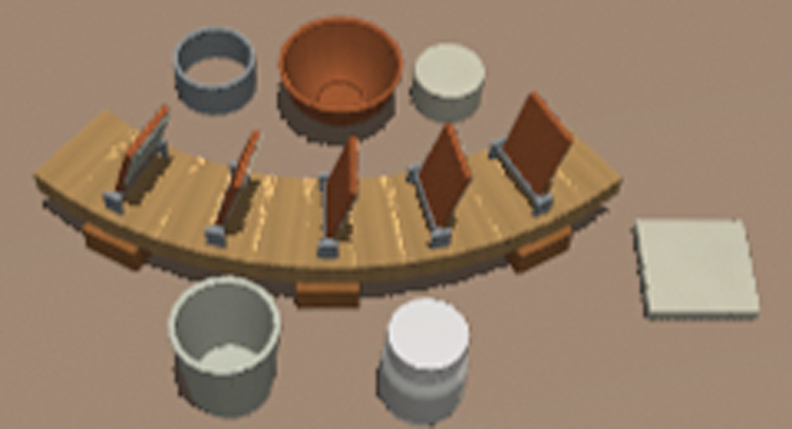

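```bash
cat > h.py <<'E'
import numpy as np,cv2
from cell import *
def ray(f,uv,z):
    T=np.array(f["world_from_camera"]);uv=np.atleast_2d(uv).astype(float)
    d=np.c_[(uv[:,0]-f["cx"])/f["fx"],-(uv[:,1]-f["cy"])/f["fy"],-np.ones(len(uv))]@T[:3,:3].T
    return T[:3,3]+d*((z-T[2,3])/d[:,2])[:,None]
E
python3 - <<'E'
from h import *
from scipy.optimize import least_squares
np.set_printoptions(precision=4,suppress=True)
f=grab_frame("top");s=grab_frame("scene")
o=np.array([(134,278),(238,182),(362,112),(502,74),(644,74)]);i=np.array([(214,347),(300,266),(402,208),(514,180),(630,176)])
tr=lambda p:(p+.5)/4-.5+[160,150]
O=ray(f,tr(o),.056);I=ray(f,tr(i),.056);H=(O+I)[:,:2]/2
print("lug gap",np.linalg.norm(O-I,axis=1));print(H,np.linalg.norm(np.diff(H,axis=0),axis=1))
so=np.array([(541,204),(440,238),(328,248),(215,237),(114,200)])
print("O top",O[:,:2]);print("O scene",ray(s,(so+.5)/3.3-.5+[150,120],.056)[:,:2])
dth=2*np.arcsin(.031/.25)
def res(p):
    a=p[2]+dth*np.arange(2,-3,-1)
    return (H-np.c_[p[0]+.25*np.cos(a),p[1]+.25*np.sin(a)]).ravel()
r=least_squares(res,[.25,.05,0]);print(r.x,np.degrees(r.x[2]),np.reshape(r.fun,(5,2)))
a=r.x[2]+dth*np.arange(2,-3,-1);np.save("arc.npy",r.x)
print("hinges",np.c_[r.x[0]+.25*np.cos(a),r.x[1]+.25*np.sin(a)],np.degrees(a))
# rail mask check
h=cv2.cvtColor(f["img"],cv2.COLOR_BGR2HSV);m=cv2.inRange(h,(14,110,110),(22,255,255));m[:160]=0
k,l,st,c=cv2.connectedComponentsWithStats(cv2.morphologyEx(m,cv2.MORPH_CLOSE,np.ones((15,15))));j=1+st[1:,4].argmax()
v,u=np.where((l==j)&(m>0));P=ray(f,np.c_[u,v],.042)[:,:2];R=np.linalg.norm(P-r.x[:2],axis=1);A=np.degrees(np.arctan2(*(P-r.x[:2]).T[::-1]))
print("rail R",np.percentile(R,[.5,50,99.5]),"ang",np.percentile(A,[.3,99.7]))
for n,uv,z in [("jar",(210,156),.07),("cup",(266,136),.07),("bat",(147,232),.012),("bowl",(276,253),.045),("puck",(243,271),.03),("cutter",(319,244),.03)]:
    p=ray(f,uv,z)[0,:2];print(n,p,np.linalg.norm(p-r.x[:2]))
E
```

```text
lug gap [0.0504 0.0502 0.0504 0.0521 0.0506]
[[ 0.4808  0.1871]
 [ 0.5223  0.1421]
 [ 0.5526  0.0877]
 [ 0.568   0.0266]
 [ 0.5682 -0.0359]] [0.0612 0.0622 0.063  0.0625]
O top [[ 0.4973  0.2061]
 [ 0.5426  0.1569]
 [ 0.576   0.097 ]
 [ 0.5939  0.0289]
 [ 0.5932 -0.0401]]
O scene [[ 0.4985  0.2071]
 [ 0.5455  0.1581]
 [ 0.5775  0.0984]
 [ 0.5957  0.0326]
 [ 0.594  -0.0357]]
[ 0.3199 -0.0045  0.3752] 21.495345913506327 [[ 0.0001  0.0001]
 [-0.0005  0.0006]
 [ 0.0001  0.0006]
 [ 0.0001 -0.0004]
 [ 0.0002 -0.0009]]
hinges [[ 0.4806  0.187 ]
 [ 0.5228  0.1415]
 [ 0.5525  0.0871]
 [ 0.5679  0.027 ]
 [ 0.568  -0.035 ]] [49.9874 35.7414 21.4953  7.2493 -6.9967]
rail R [0.217  0.2519 0.2838] ang [-19.6522  62.72  ]
jar [0.6163 0.1731] 0.345564532363255
cup [0.6546 0.0656] 0.34192886084549257
bat [0.475  0.3055] 0.3466455904980928
bowl [0.4314 0.0492] 0.12378710191684755
puck [0.3974 0.1129] 0.14063978276582073
cutter [ 0.4471 -0.0363] 0.13110490324184343
```

The hinge fit agrees to 1 mm: arc centre (0.320, −0.0045), tile 1 at 50° and tile 5 at −7°. The tool's y axis is already nearly radial. I'll approach at height with the fingers closing, stopping behind tile 1.

>>> drive_tool(rows=[[-0.02,-0.01,0,0,0],[-0.02,-0.01,0,0,0],[-0.02,-0.01,0,0,0],[-0.02,-0.01,0,0,0],[-0.02,-0.01,0,0,0],[-0.02,-0.01,0,0,0],[-0.02,-0.01,0,0,0],[-0.02,-0.01,0,0,0]], squeeze=20)

```text
clock: 1.05
eef_pos: [0.3117, 0.3539, 0.1907]
ee_rot: [[-0.935, 0.356, -0.001], [0.356, 0.935, -0.001], [0.001, -0.001, -1.0]]
force: [0.7, -0.5, -0.2]
width: -0.0
```

>>> drive_tool(rows=[[-0.02,-0.01,0,0,0],[-0.02,-0.01,0,0,0],[-0.02,-0.01,0,0,0],[-0.02,-0.01,0,0,0],[-0.02,-0.01,0,0,0],[-0.02,-0.01,0,0,0],[-0.02,-0.01,0,0,0],[0,0,0,0,0]])

```text
clock: 1.85
eef_pos: [0.4228, 0.2316, 0.1904]
ee_rot: [[-0.934, 0.358, -0.001], [0.358, 0.934, -0.001], [0.001, -0.002, -1.0]]
force: [-0.3, 0.1, 0.1]
width: -0.0
```

```bash
cat >> h.py <<'E'
C=np.array([.3199,-.0045])
def rep(ang,z):
    o=get_obs();p=np.array(o["eef_pos"]);R=np.array(o["ee_rot"]);d=p[:2]-C
    print("t",round(o["clock"],2),"pos",p.round(4),"w",round(o["width"],4),"F",np.round(o["force"],2),"tilt",R[:,2].round(3))
    print("R",np.linalg.norm(d).round(4),"ang",np.degrees(np.arctan2(d[1],d[0])).round(2),"ydir",np.degrees(np.arctan2(R[1,1],R[0,1])).round(2))
    a=np.radians(ang);g=np.r_[C+.25*np.array([np.cos(a),np.sin(a)]),z]
    print("to goal, tool axes",(R.T@(g-p)).round(4),"turn",np.radians(np.degrees(np.arctan2(R[1,1],R[0,1]))-ang).round(4))
E
python3 -c "
from h import *
rep(62,.083)"
```

```text
t 1.85 pos [0.4228 0.2316 0.1904] w -0.0 F [-0.34  0.11  0.1 ] tilt [-0.001 -0.001 -1.   ]
R 0.2575 ang 66.45 ydir 69.02
to goal, tool axes [-0.0191 -0.0089  0.1074] turn 0.1225
```

>>> drive_tool(rows=[[-0.002,-0.002,0.013,0.02,0],[-0.002,-0.001,0.013,0.02,0],[-0.002,-0.001,0.013,0.02,0],[-0.002,-0.001,0.013,0.02,0],[-0.002,-0.001,0.013,0.02,0],[-0.002,-0.001,0.013,0.01,0],[-0.001,-0.001,0.013,0.01,0],[0,0,0.01,0,0]])

```text
clock: 2.65
eef_pos: [0.4296, 0.2215, 0.0869]
ee_rot: [[-0.882, 0.472, -0.0], [0.472, 0.882, 0.001], [0.001, 0.001, -1.0]]
force: [0.0, 0.4, 0.1]
width: 0.0001
```

```bash
python3 -c "
from h import *
rep(62,.083)
cv2.imwrite('pics/s1.png',cv2.resize(grab_frame('scene')['img'][90:260,140:400],None,fx=3,fy=3))"
```

```text
t 2.65 pos [0.4296 0.2215 0.0869] w 0.0001 F [0.05 0.44 0.07] tilt [-0.     0.001 -1.   ]
R 0.2512 ang 64.12 ydir 61.86
to goal, tool axes [-0.0093 -0.0011  0.0039] turn -0.0024
```

View pics/s1.png

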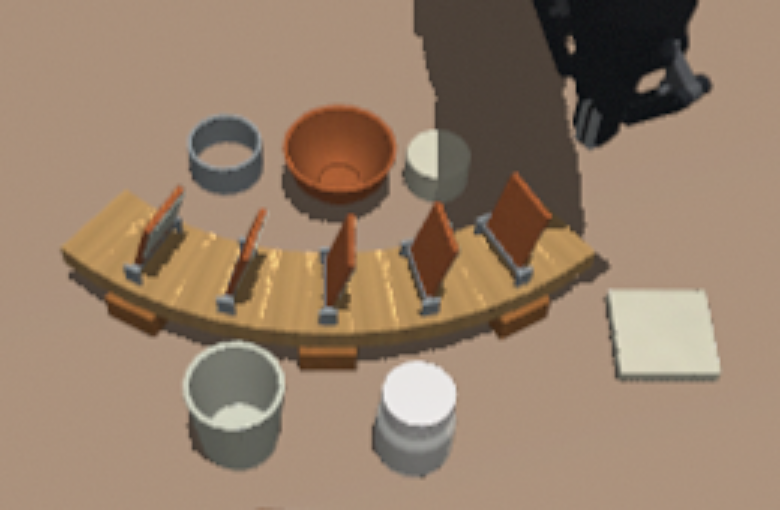

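The fingertips appear at zoomed (592,140), farther from the rack than I expected, so I'll check the projection.

```bash
python3 -c "
from h import *
cv2.imwrite('pics/t1.png',cv2.resize(grab_frame('top')['img'][130:300,120:370],None,fx=3,fy=3))
for n in ('scene','top'):
  f=grab_frame(n);T=np.linalg.inv(f['world_from_camera']);o=get_obs()['eef_pos']
  for z in (o[2],.05,0.042):
    c=T@np.r_[o[:2],z,1];print(n,z,f['cx']-f['fx']*c[0]/c[2],f['cy']+f['fy']*c[1]/c[2])
"
```

```text
scene 0.08733626739237682 332.3772986247063 149.08201979961612
scene 0.05 329.3298737281481 160.46349839131057
scene 0.042 328.7046182689282 162.79869347076556
top 0.08786408015992807 181.12190009125092 255.93092159239768
top 0.05 185.0582775520869 254.9866111215568
top 0.042 185.8361522004068 254.80000422658338
```

View pics/t1.png

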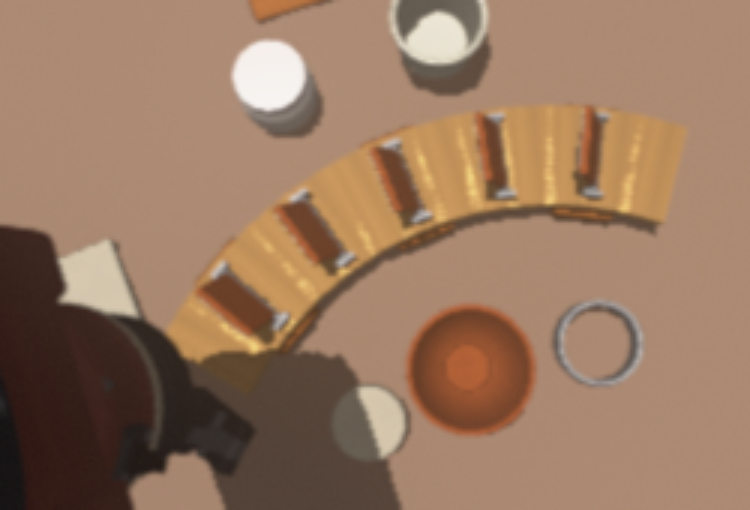

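```bash
python3 -c "
from h import *
a=grab_frame('scene')['img'][0:200,220:470]
cv2.imwrite('pics/s2.png',cv2.resize(a,None,fx=3,fy=3,interpolation=cv2.INTER_CUBIC))
a=grab_frame('top')['img'][180:340,60:310]
cv2.imwrite('pics/t2.png',cv2.resize(cv2.convertScaleAbs(a,alpha=2),None,fx=3,fy=3,interpolation=cv2.INTER_CUBIC))
f=grab_frame('wrist')
cv2.imwrite('pics/w2.png',f['img']);print(f['world_from_camera']);rep(62,.083)
T=np.linalg.inv(f['world_from_camera']);o=get_obs()['eef_pos'];c=T@np.r_[o,1];print(f['cx']-f['fx']*c[0]/c[2],f['cy']+f['fy']*c[1]/c[2])
"
```

```text
[[ 0.47147807 -0.83605366 -0.28057569  0.3583361 ]
 [ 0.88187452  0.44784351  0.14742293  0.259412  ]
 [ 0.00240052 -0.31693923  0.94844281  0.26954704]
 [ 0.          0.          0.          1.        ]]
t 3.0 pos [0.4307 0.2216 0.0883] w 0.0 F [-0.38  0.09  0.45] tilt [ 0.001  0.001 -1.   ]
R 0.2518 ang 63.88 ydir 61.87
to goal, tool axes [-0.0083 -0.0016  0.0053] turn -0.0022
257.42645970097124 219.21178666828087
```

View pics/s2.png

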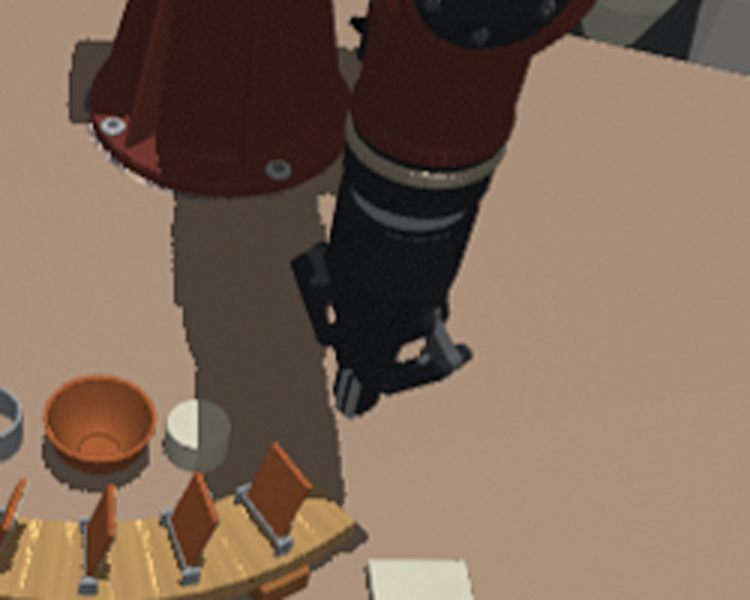

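View pics/t2.png

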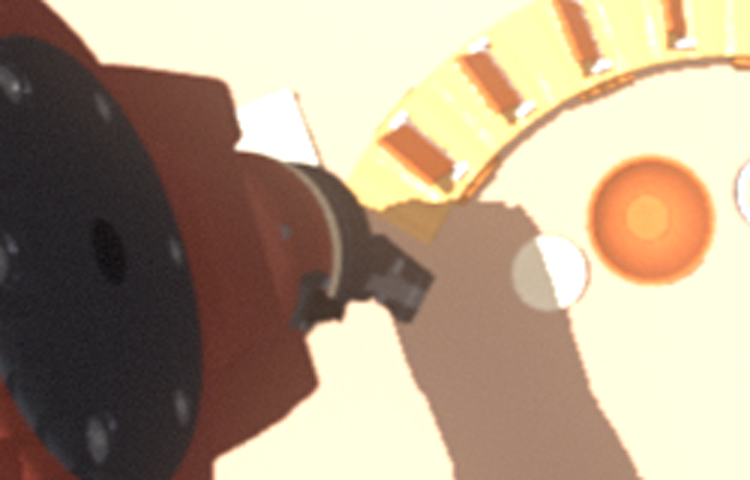

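View pics/w2.png

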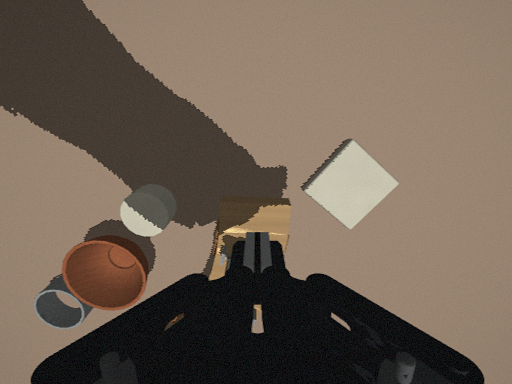

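The box I took for fingers in the top view is the wrist camera. The fingertips still look about 12 px off their projected spot in both the scene and wrist views, so I'll triangulate them before going on.

```bash
python3 -c "
from h import *
a=grab_frame('scene')['img'];cv2.imwrite('pics/s3.png',cv2.resize(cv2.convertScaleAbs(a[100:160,290:390],alpha=2.5),None,fx=8,fy=8,interpolation=cv2.INTER_CUBIC))
f=grab_frame('wrist');a=f['img'][180:280,190:320];cv2.imwrite('pics/w3.png',cv2.resize(cv2.convertScaleAbs(a,alpha=2),None,fx=6,fy=6,interpolation=cv2.INTER_CUBIC))
o=get_obs();p=np.array(o['eef_pos']);R=np.array(o['ee_rot'])
for n in ('wrist','scene'):
  f=grab_frame(n);T=np.linalg.inv(f['world_from_camera'])
  for l in ([0,0,0],[.011,0,0],[-.011,0,0],[.011,0,-.02],[0,0,-.02],[0,.014,0],[0,-.014,0]):
    c=T@np.r_[p+R@np.array(l),1];print(n,l,round(f['cx']-f['fx']*c[0]/c[2],1),round(f['cy']+f['fy']*c[1]/c[2],1))
"
```

```text
wrist [0, 0, 0] 257.5 219.1
wrist [0.011, 0, 0] 257.5 205.4
wrist [-0.011, 0, 0] 257.5 232.4
wrist [0.011, 0, -0.02] 257.5 216.4
wrist [0, 0, -0.02] 257.5 231.4
wrist [0, 0.014, 0] 276.2 219.1
wrist [0, -0.014, 0] 238.7 219.1
scene [0, 0, 0] 332.3 149.2
scene [0.011, 0, 0] 336.1 146.5
scene [-0.011, 0, 0] 328.5 151.9
scene [0.011, 0, -0.02] 337.8 140.0
scene [0, 0, -0.02] 334.0 142.7
scene [0, 0.014, 0] 337.3 153.3
scene [0, -0.014, 0] 327.4 145.1
```

View pics/s3.png

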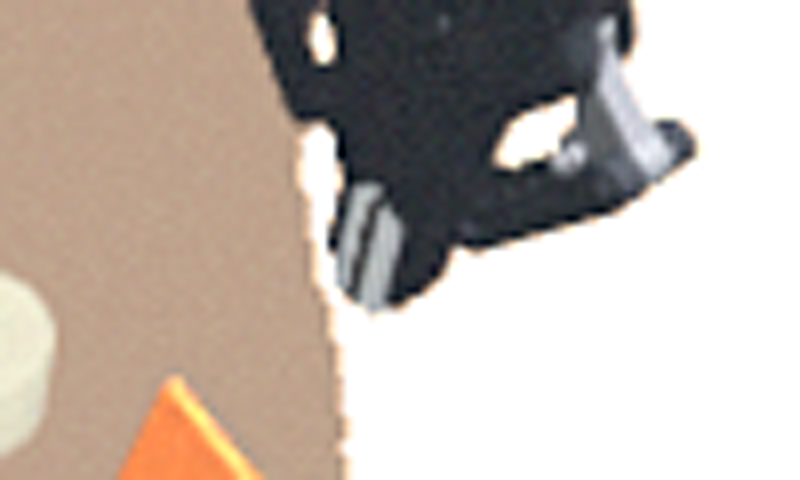

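View pics/w3.png

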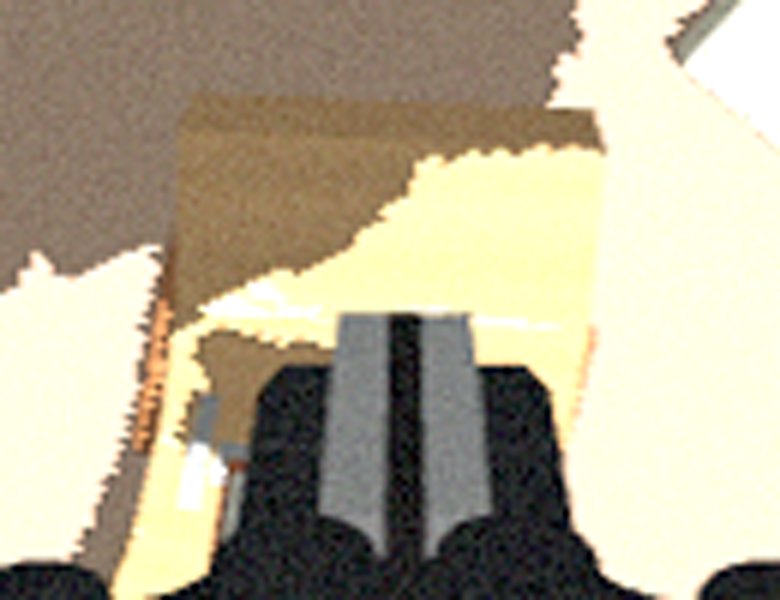

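```bash
python3 -c "
from h import *
from scipy.optimize import least_squares
W=grab_frame('wrist');S=grab_frame('scene');o=get_obs();p=np.array(o['eef_pos']);R=np.array(o['ee_rot'])
def pr(f,X):
  c=np.linalg.inv(f['world_from_camera'])@np.r_[X,1];return np.array([f['cx']-f['fx']*c[0]/c[2],f['cy']+f['fy']*c[1]/c[2]])
a=np.radians(62.7)
for n,X in [('puck',(.3974,.1129,.03)),('bat',(.475,.3055,.012)),('railout',(C[0]+.283*np.cos(a),C[1]+.283*np.sin(a),.042)),('railin',(C[0]+.217*np.cos(a),C[1]+.217*np.sin(a),.042))]:print(n,pr(W,X),pr(S,X))
r=least_squares(lambda l:np.r_[pr(W,p+R@l)-[257.5,232],pr(S,p+R@l)-[337,138.5]],[0,0,0]);print('tip in tool',r.x,r.fun)
for h in (0,.01,.02,.03): print(h, pr(S,p+R@[.011,.007,-h]),pr(W,p+R@[.011,.0075,-h]))
"
```

```text
puck [143.69762318 215.36061707] [284.97291054 141.00583138]
bat [350.54317776 187.86790132] [359.12411825 199.60270798]
railout [291.73082261 203.24397968] [337.83958714 173.52389953]
railin [219.84489301 204.29351312] [315.15923048 154.72227003]
tip in tool [ 0.00460397  0.00014195 -0.03023922] [ 0.15665744 -0.06680101 -0.45808174 -0.26490224]
0 [338.50384178 148.56793967] [267.56230597 205.20167287]
0.01 [339.41335176 145.36859336] [268.11265196 210.39292352]
0.02 [340.34098016 142.10551262] [268.72250648 216.14550054]
0.03 [341.28727382 138.7767738 ] [269.40207312 222.55565128]
```

Both cameras reproject the known objects to within a couple of pixels, so the fit holds. It puts the visible tips about 30 mm above the reported TCP, so I'll creep up to tile 1 and compare tip height against the tile directly.

>>> drive_tool(rows=[[-0.004,-0.001,0.002,0,0],[-0.004,-0.001,0.001,0,0],[-0.004,0,0.001,0.008,0],[-0.004,0,0.001,0.016,0],[-0.004,0,0,0.016,0],[-0.004,0,0,0.016,0],[-0.004,0,0,0.016,0],[-0.004,0,0,0.016,0]])

```text
clock: 4.1
eef_pos: [0.4596, 0.202, 0.0823]
ee_rot: [[-0.833, 0.554, 0.001], [0.554, 0.833, 0.001], [0.0, 0.001, -1.0]]
force: [-0.5, -0.0, 0.4]
width: -0.0002
```

```bash
python3 -c "
from h import *
rep(50,.083)
cv2.imwrite('pics/s4.png',cv2.resize(cv2.convertScaleAbs(grab_frame('scene')['img'][110:200,270:390],alpha=1.7),None,fx=6,fy=6,interpolation=cv2.INTER_CUBIC))"
```

```text
t 4.1 pos [0.4596 0.202  0.0823] w -0.0002 F [-0.5  -0.05  0.44] tilt [ 0.001  0.001 -1.   ]
R 0.2493 ang 55.91 ydir 56.37
to goal, tool axes [-0.0258 -0.0009 -0.0007] turn 0.1112
```

View pics/s4.png

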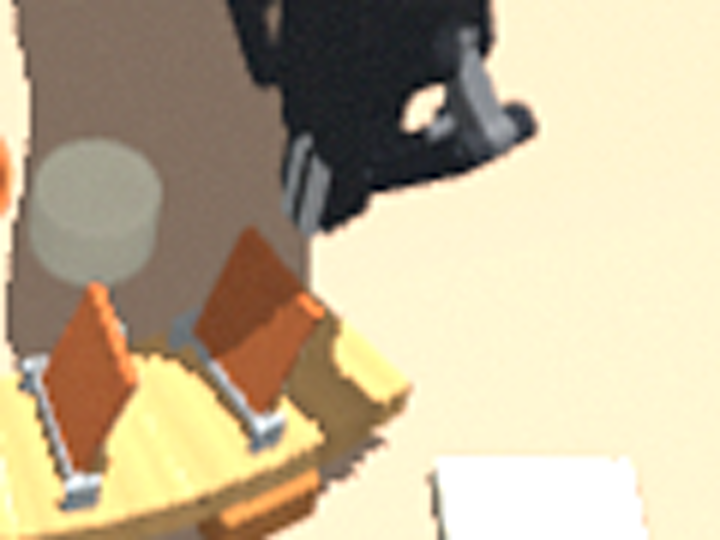

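The tips, at zoomed (310,230), look level with or above tile 1's top edge at about (285,265), with no contact yet. I'll move forward at this height. That's safe whichever height is true.

>>> drive_tool(rows=[[-0.004,0,0,0.018,0],[-0.004,0,0,0.018,0],[-0.004,0,0,0.016,0],[-0.004,0,0,0.016,0],[-0.004,0,0,0.016,0],[-0.004,0,0,0.016,0],[0,0,0,0,0],[0,0,0,0,0]])

```text
clock: 4.95
eef_pos: [0.4815, 0.1861, 0.0824]
ee_rot: [[-0.766, 0.643, 0.001], [0.643, 0.766, 0.001], [-0.0, 0.002, -1.0]]
force: [-0.2, 0.3, -0.2]
width: 0.0002
```

```bash
python3 -c "
from h import *
rep(50,.083)
cv2.imwrite('pics/s5.png',cv2.resize(cv2.convertScaleAbs(grab_frame('scene')['img'][110:200,270:390],alpha=1.7),None,fx=6,fy=6,interpolation=cv2.INTER_CUBIC))
a=grab_frame('wrist')['img'][160:300,180:340];cv2.imwrite('pics/w5.png',cv2.resize(cv2.convertScaleAbs(a,alpha=2),None,fx=4,fy=4,interpolation=cv2.INTER_CUBIC))
"
```

```text
t 4.95 pos [0.4815 0.1861 0.0824] w 0.0002 F [-0.2   0.28 -0.2 ] tilt [ 0.001  0.001 -1.   ]
R 0.2499 ang 49.7 ydir 50.02
to goal, tool axes [ 0.0013  0.0001 -0.0006] turn 0.0003
```

View pics/s5.png

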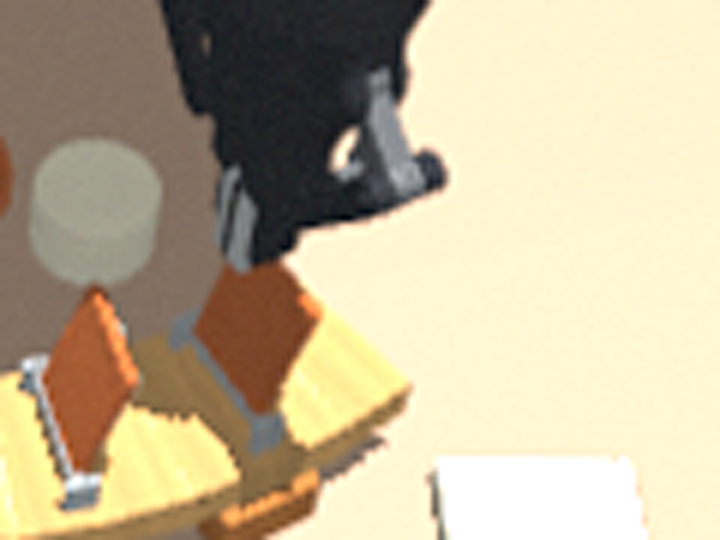

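View pics/w5.png

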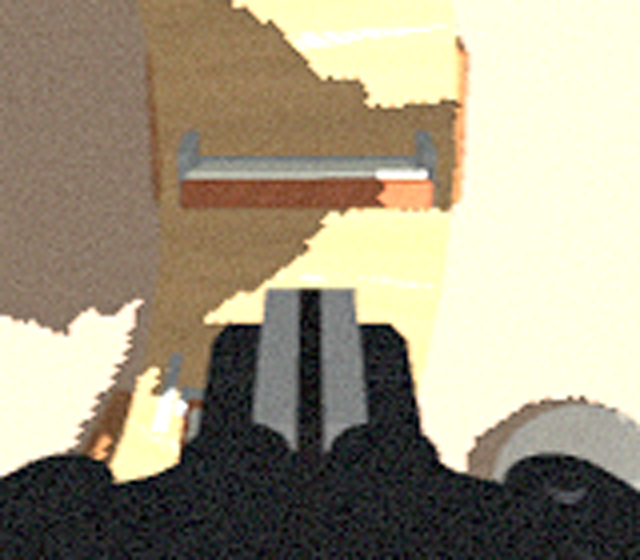

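Tile 1 still stands with the TCP over its hinge, and the wrist view shows the tile clear at zoomed (305,190). The tips are therefore above 102 mm, which agrees with the ~30 mm offset. I'll back out at this height and lower behind the tile.

>>> drive_tool(rows=[[0.008,0,0,-0.03,0],[0.008,0,0,-0.03,0],[0.008,0,0,-0.03,0],[0.008,0,0,-0.032,0],[0.008,0,0,-0.032,0],[0.008,0,0,-0.032,0],[0.008,0,0,-0.032,0],[0.004,0,0,-0.01,0]])

```text
clock: 5.85
eef_pos: [0.4262, 0.2229, 0.0824]
ee_rot: [[-0.902, 0.432, 0.001], [0.432, 0.902, 0.001], [-0.0, 0.001, -1.0]]
force: [0.7, -0.8, -0.8]
width: 0.0001
```

```bash
python3 -c "
from h import *
rep(62,.058)"
```

```text
t 5.85 pos [0.4262 0.2229 0.0824] w 0.0001 F [ 0.74 -0.76 -0.83] tilt [ 0.001  0.001 -1.   ]
R 0.251 ang 64.96 ydir 64.4
to goal, tool axes [-0.0129 -0.0013  0.0244] turn 0.0419
```

>>> drive_tool(rows=[[0,-0.001,0.004,0,0],[0,0,0.004,0,0],[0,0,0.004,0,0],[0,0,0.004,0,0],[0,0,0.004,0,0],[0,0,0.003,0,0],[0,0,0.002,0,0],[0,0,0,0,0]])

```text
clock: 6.65
eef_pos: [0.4258, 0.2215, 0.0547]
ee_rot: [[-0.901, 0.433, 0.0], [0.433, 0.901, 0.001], [0.0, 0.001, -1.0]]
force: [-0.5, 0.4, -0.4]
width: 0.0001
```

```bash
python3 -c "
from h import *
rep(62,.058)
cv2.imwrite('pics/s6.png',cv2.resize(cv2.convertScaleAbs(grab_frame('scene')['img'][110:200,270:390],alpha=1.7),None,fx=6,fy=6,interpolation=cv2.INTER_CUBIC))
a=grab_frame('wrist')['img'][160:300,180:340];cv2.imwrite('pics/w6.png',cv2.resize(cv2.convertScaleAbs(a,alpha=2),None,fx=4,fy=4,interpolation=cv2.INTER_CUBIC))
"
```

```text
t 6.65 pos [0.4258 0.2215 0.0547] w 0.0001 F [-0.47  0.43 -0.45] tilt [ 0.     0.001 -1.   ]
R 0.2496 ang 64.89 ydir 64.34
to goal, tool axes [-0.0126  0.0002 -0.0033] turn 0.0409
```

View pics/s6.png

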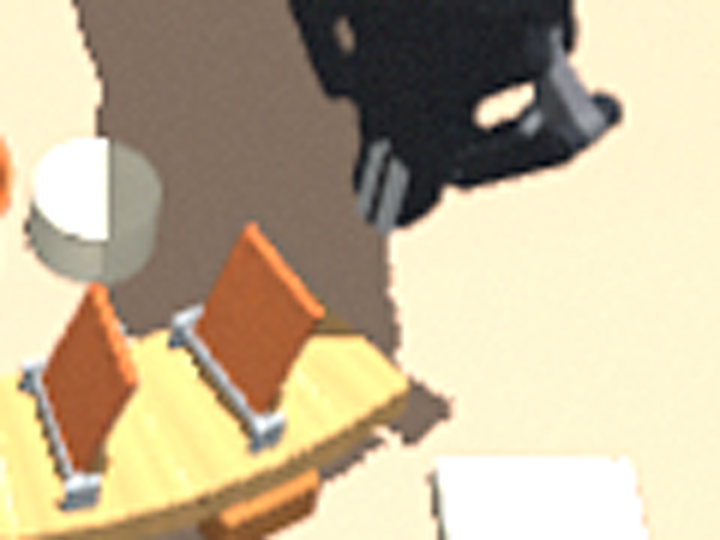

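View pics/w6.png

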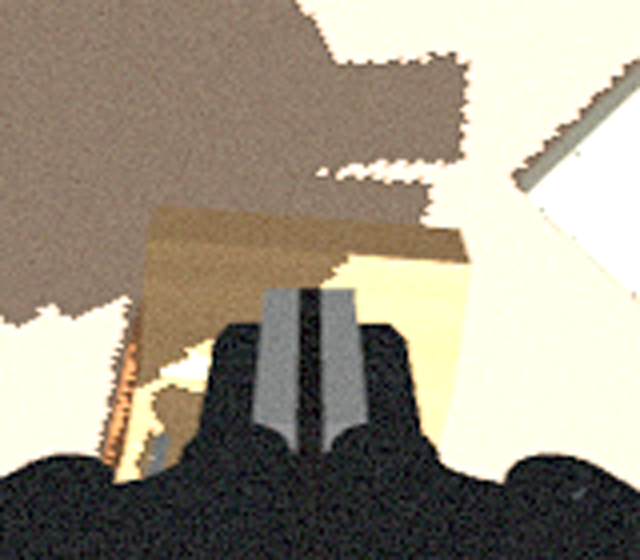

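```bash
python3 -c "
from h import *
from scipy.optimize import least_squares
W=grab_frame('wrist');S=grab_frame('scene');o=get_obs();p=np.array(o['eef_pos']);R=np.array(o['ee_rot'])
def pr(f,X):
  c=np.linalg.inv(f['world_from_camera'])@np.r_[X,1];return np.array([f['cx']-f['fx']*c[0]/c[2],f['cy']+f['fy']*c[1]/c[2]])
r=least_squares(lambda l:np.r_[pr(W,p+R@l)-[257.5,232],pr(S,p+R@l)-[333.8,148]],[0,0,0]);X=p+R@r.x;print('tip in tool',r.x,r.fun,X, np.linalg.norm(X[:2]-C),np.degrees(np.arctan2(*(X[:2]-C)[::-1])))
"
```

```text
tip in tool [ 0.00396557 -0.00013853 -0.02841038] [-0.02052796  0.00785912  0.06115361  0.03416189] [0.42247937 0.22327666 0.08356498] 0.24980939555013093 65.755548536833
```

The tips triangulate to z ≈ 0.084 m (offset ~28 mm), which is the height I want. Now the brush pass, about 4 mm per row along the arc.

>>> drive_tool(rows=[[-0.004,0,0,0.016,0],[-0.004,0,0,0.016,0],[-0.004,0,0,0.016,0],[-0.004,0,0,0.016,0],[-0.004,0,0,0.016,0],[-0.004,0,0,0.016,0],[-0.004,0,0,0.016,0],[-0.004,0,0,0.016,0]])

```text
clock: 7.65
eef_pos: [0.457, 0.205, 0.0557]
ee_rot: [[-0.833, 0.554, 0.002], [0.554, 0.833, 0.001], [-0.001, 0.002, -1.0]]
force: [0.8, -0.6, 0.1]
width: -0.0
```

>>> drive_tool(rows=[[-0.004,0,0,0.016,0],[-0.004,0,0,0.016,0],[-0.004,0,0,0.016,0],[-0.004,0,0,0.016,0],[-0.004,0,0,0.016,0],[-0.004,0,0,0.016,0],[-0.004,0,0,0.016,0],[-0.004,0,0,0.016,0]])

```text
clock: 8.45
eef_pos: [0.4848, 0.1839, 0.0556]
ee_rot: [[-0.748, 0.664, 0.002], [0.664, 0.748, 0.001], [-0.001, 0.002, -1.0]]
force: [-0.1, 0.5, 0.7]
width: -0.0002
```

```bash
python3 -c "
from h import *
rep(50,.056)
cv2.imwrite('pics/s7.png',cv2.resize(cv2.convertScaleAbs(grab_frame('scene')['img'][100:220,190:390],alpha=1.7),None,fx=4,fy=4,interpolation=cv2.INTER_CUBIC))
"
```

```text
t 8.45 pos [0.4848 0.1839 0.0556] w -0.0002 F [-0.08  0.46  0.7 ] tilt [ 0.002  0.001 -1.   ]
R 0.2503 ang 48.81 ydir 48.38
to goal, tool axes [ 0.0052 -0.0004 -0.0004] turn -0.0282
```

View pics/s7.png

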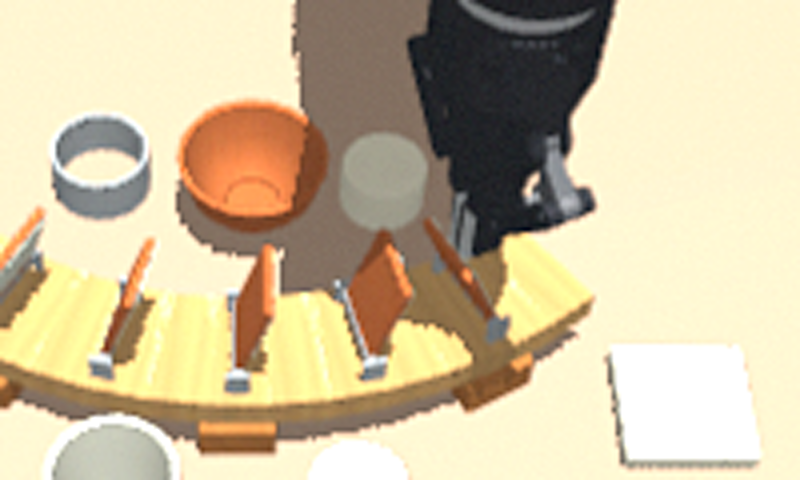

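Tile 1 is tipping forward at zoomed (465,270). Continuing.

>>> drive_tool(rows=[[-0.004,0,0,0.016,0],[-0.004,0,0,0.016,0],[-0.004,0,0,0.016,0],[-0.004,0,0,0.016,0],[-0.004,0,0,0.015,0],[-0.004,0,0,0.015,0],[-0.004,0,0,0.015,0],[-0.004,0,0,0.015,0]])

```text
clock: 9.3
eef_pos: [0.5095, 0.1591, 0.0557]
ee_rot: [[-0.651, 0.759, 0.002], [0.759, 0.651, 0.001], [-0.0, 0.002, -1.0]]
force: [-0.7, -0.7, 0.2]
width: -0.0001
```

```bash
python3 -c "
from h import *
rep(35.7,.056)
cv2.imwrite('pics/s8.png',cv2.resize(cv2.convertScaleAbs(grab_frame('scene')['img'][100:220,190:390],alpha=1.7),None,fx=4,fy=4,interpolation=cv2.INTER_CUBIC))
"
```

```text
t 9.3 pos [0.5095 0.1591 0.0557] w -0.0001 F [-0.65 -0.74  0.21] tilt [ 0.002  0.001 -1.   ]
R 0.2504 ang 40.78 ydir 40.61
to goal, tool axes [-0.0221 -0.0014 -0.0003] turn 0.0856
```

View pics/s8.png

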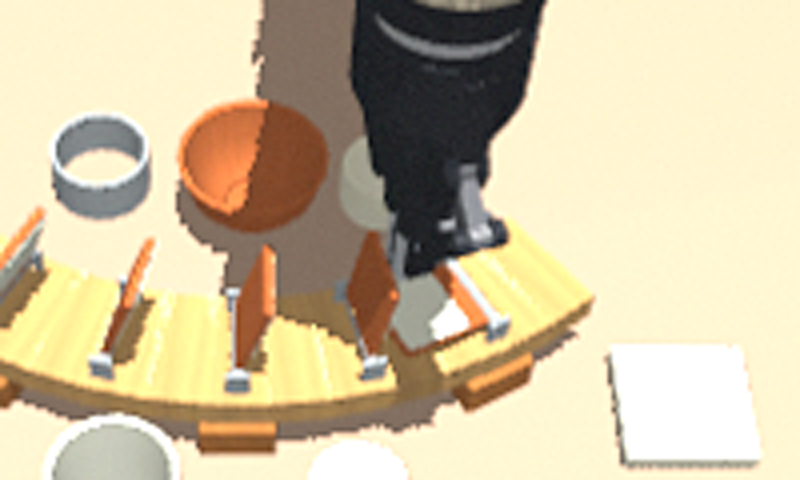

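Tile 1 lies white face up at (435,310), and tile 2 is just being reached. Continuing.

>>> drive_tool(rows=[[-0.004,0,0,0.016,0],[-0.004,0,0,0.016,0],[-0.004,0,0,0.015,0],[-0.004,0,0,0.015,0],[-0.004,0,0,0.016,0],[-0.004,0,0,0.015,0],[-0.004,0,0,0.015,0],[-0.004,0,0,0.015,0]])

```text
clock: 10.15
eef_pos: [0.5308, 0.1311, 0.0557]
ee_rot: [[-0.543, 0.84, 0.002], [0.84, 0.543, 0.001], [-0.0, 0.003, -1.0]]
force: [0.2, -0.9, 0.4]
width: -0.0003
```

>>> drive_tool(rows=[[-0.004,0,0,0.016,0],[-0.004,0,0,0.016,0],[-0.004,0,0,0.015,0],[-0.004,0,0,0.015,0],[-0.004,0,0,0.016,0],[-0.004,0,0,0.015,0],[0,0,0,0,0],[0,0,0,0,0]])

```text
clock: 10.95
eef_pos: [0.5444, 0.108, 0.0556]
ee_rot: [[-0.454, 0.891, 0.003], [0.891, 0.454, 0.001], [-0.0, 0.003, -1.0]]
force: [0.4, 0.3, 0.3]
width: -0.0002
```

```bash
python3 -c "
from h import *
rep(21.5,.056)
cv2.imwrite('pics/s9.png',cv2.resize(cv2.convertScaleAbs(grab_frame('scene')['img'][100:220,190:390],alpha=1.7),None,fx=4,fy=4,interpolation=cv2.INTER_CUBIC))
"
```

```text
t 10.95 pos [0.5444 0.108  0.0556] w -0.0002 F [0.4  0.25 0.34] tilt [ 0.003  0.001 -1.   ]
R 0.2511 ang 26.61 ydir 27.0
to goal, tool axes [-0.0222 -0.0022 -0.0004] turn 0.0959
```

View pics/s9.png

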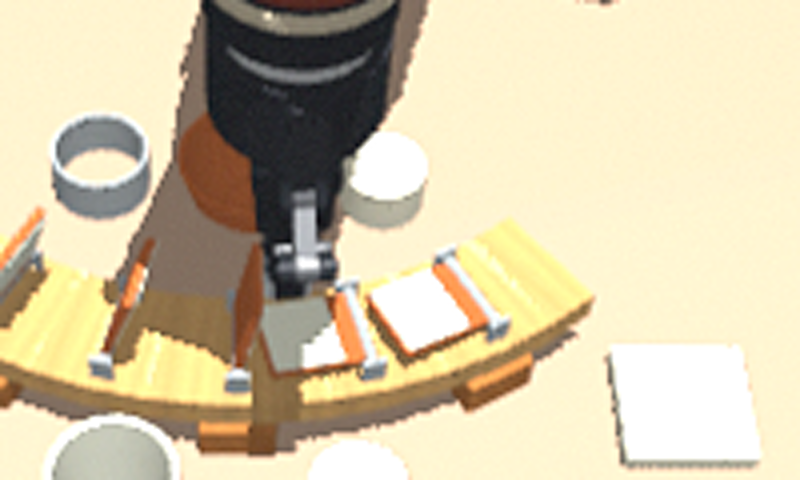

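Tiles 1 and 2 lie white face up, and tile 3 (245,300) is about to be pushed.

>>> drive_tool(rows=[[-0.004,0,0,0.016,0],[-0.004,-0.001,0,0.016,0],[-0.004,0,0,0.016,0],[-0.004,0,0,0.016,0],[-0.004,0,0,0.016,0],[-0.004,0,0,0.016,0],[-0.004,0,0,0.016,0],[-0.004,0,0,0.016,0]])

```text
clock: 11.8
eef_pos: [0.557, 0.0761, 0.0557]
ee_rot: [[-0.327, 0.945, 0.002], [0.945, 0.327, 0.001], [0.0, 0.003, -1.0]]
force: [-0.2, -0.2, 0.7]
width: 0.0005
```

>>> drive_tool(rows=[[-0.004,0,0,0.016,0],[-0.004,0,0,0.016,0],[-0.004,0,0,0.016,0],[-0.004,0,0,0.016,0],[-0.004,0,0,0.016,0],[-0.004,0,0,0.016,0],[-0.004,0,0,0.016,0],[0,0,0,0,0]])

```text
clock: 12.6
eef_pos: [0.5657, 0.0462, 0.0557]
ee_rot: [[-0.208, 0.978, 0.003], [0.978, 0.208, 0.001], [0.0, 0.003, -1.0]]
force: [0.2, -0.4, 0.4]
width: 0.0
```

```bash
python3 -c "
from h import *
rep(7.25,.056)
cv2.imwrite('pics/s10.png',cv2.resize(cv2.convertScaleAbs(grab_frame('scene')['img'][100:220,160:360],alpha=1.7),None,fx=4,fy=4,interpolation=cv2.INTER_CUBIC))
"
```

```text
t 12.6 pos [0.5657 0.0462 0.0557] w 0.0 F [ 0.19 -0.37  0.43] tilt [ 0.003  0.001 -1.   ]
R 0.2509 ang 11.66 ydir 12.01
to goal, tool axes [-0.0192 -0.0018 -0.0004] turn 0.0831
```

View pics/s10.png

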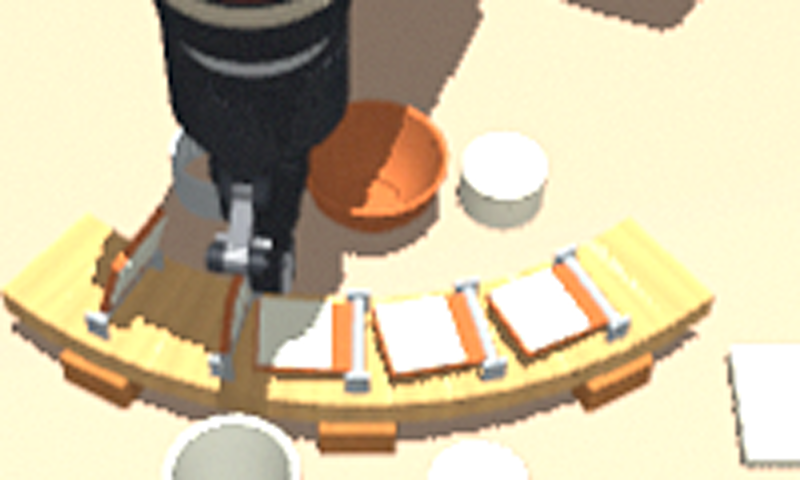

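Tiles 1–3 are down and tile 4 (230,320) is just being touched.

>>> drive_tool(rows=[[-0.004,0,0,0.016,0],[-0.004,-0.001,0,0.016,0],[-0.004,0,0,0.016,0],[-0.004,0,0,0.016,0],[-0.004,0,0,0.016,0],[-0.004,0,0,0.016,0],[-0.004,0,0,0.016,0],[-0.004,0,0,0.016,0]])

```text
clock: 13.45
eef_pos: [0.5695, 0.0124, 0.0556]
ee_rot: [[-0.072, 0.997, 0.002], [0.997, 0.072, 0.001], [0.001, 0.002, -1.0]]
force: [-0.7, 0.2, 0.6]
width: -0.0003
```

>>> drive_tool(rows=[[-0.004,0,0,0.016,0],[-0.004,0,0,0.016,0],[-0.004,0,0,0.016,0],[-0.004,0,0,0.016,0],[-0.004,0,0,0.016,0],[-0.004,0,0,0.016,0],[0,0,0,0,0],[0,0,0,0,0]])

```text
clock: 14.25
eef_pos: [0.5703, -0.0144, 0.0556]
ee_rot: [[0.034, 0.999, 0.002], [0.999, -0.034, 0.001], [0.001, 0.002, -1.0]]
force: [0.4, 0.8, -0.4]
width: -0.0001
```

```bash
python3 -c "
from h import *
rep(-7,.056)
cv2.imwrite('pics/s11.png',cv2.resize(cv2.convertScaleAbs(grab_frame('scene')['img'][100:220,140:340],alpha=1.7),None,fx=4,fy=4,interpolation=cv2.INTER_CUBIC))
"
```

```text
t 14.25 pos [ 0.5703 -0.0144  0.0556] w -0.0001 F [ 0.38  0.82 -0.36] tilt [ 0.002  0.001 -1.   ]
R 0.2506 ang -2.26 ydir -1.95
to goal, tool axes [-0.0207 -0.0016 -0.0004] turn 0.0881
```

View pics/s11.png

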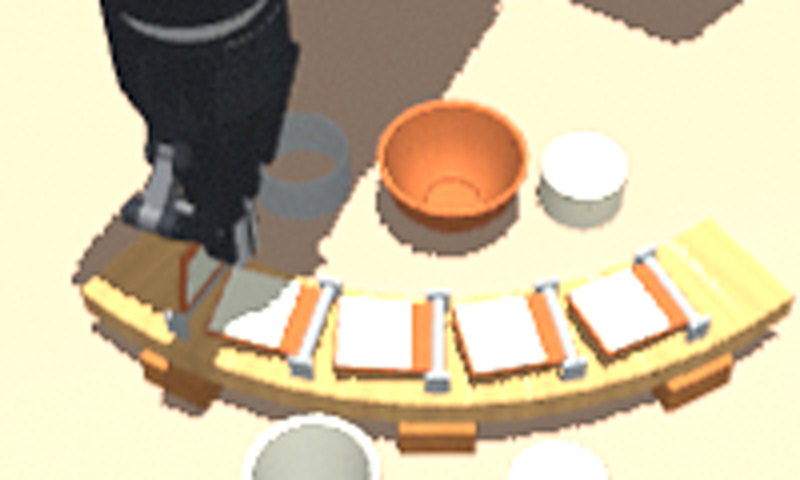

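Tiles 1–4 lie white face up. The last push, for tile 5, goes on past it.

>>> drive_tool(rows=[[-0.004,0,0,0.016,0],[-0.004,-0.001,0,0.016,0],[-0.004,0,0,0.016,0],[-0.004,0,0,0.016,0],[-0.004,0,0,0.016,0],[-0.004,0,0,0.016,0],[-0.004,0,0,0.016,0],[-0.004,0,0,0.016,0]])

```text
clock: 15.1
eef_pos: [0.5659, -0.0484, 0.0555]
ee_rot: [[0.171, 0.985, 0.002], [0.985, -0.171, 0.001], [0.001, 0.002, -1.0]]
force: [-0.3, 0.6, -0.1]
width: 0.0
```

>>> drive_tool(rows=[[-0.004,0,0,0.016,0],[-0.004,0,0,0.016,0],[-0.004,0,0,0.016,0],[-0.004,0,0,0.016,0],[-0.004,0,0,0.016,0],[-0.004,0,0,0.016,0],[-0.004,0,0,0.016,0],[-0.004,0,0,0.016,0]])

```text
clock: 15.9
eef_pos: [0.5579, -0.0824, 0.0555]
ee_rot: [[0.307, 0.952, 0.002], [0.952, -0.307, 0.001], [0.002, 0.002, -1.0]]
force: [-0.2, -0.2, -0.6]
width: 0.0003
```

>>> drive_tool(rows=[[0,0,-0.02,0,0],[0,0,-0.02,0,0],[0,0,-0.02,0,0],[0,0,-0.02,0,0],[0,0,-0.02,0,0],[0,0,0,0,0],[0,0,0,0,0],[0,0,0,0,0]])

```text
clock: 16.7
eef_pos: [0.5558, -0.0841, 0.1575]
ee_rot: [[0.313, 0.95, -0.0], [0.95, -0.313, 0.002], [0.001, -0.001, -1.0]]
force: [0.5, 0.5, -0.0]
width: -0.0003
```

```bash
python3 -c "
from h import *
rep(-7,.056)
cv2.imwrite('pics/s12.png',cv2.resize(cv2.convertScaleAbs(grab_frame('scene')['img'][100:290,140:390],alpha=1.7),None,fx=3,fy=3,interpolation=cv2.INTER_CUBIC))
t=grab_frame('top')['img'];d=cv2.absdiff(t,cv2.imread('pics/top0.png'))
cv2.imwrite('pics/t12.png',cv2.resize(np.vstack([cv2.convertScaleAbs(t[80:290,110:370],alpha=1.6)]),None,fx=2.8,fy=2.8))
"
```

```text
t 16.7 pos [ 0.5558 -0.0841  0.1575] w -0.0003 F [ 0.51  0.47 -0.  ] tilt [-0.     0.002 -1.   ]
R 0.2489 ang -18.64 ydir -18.25
to goal, tool axes [ 0.0503 -0.0036  0.1016] turn -0.1964
```

View pics/s12.png

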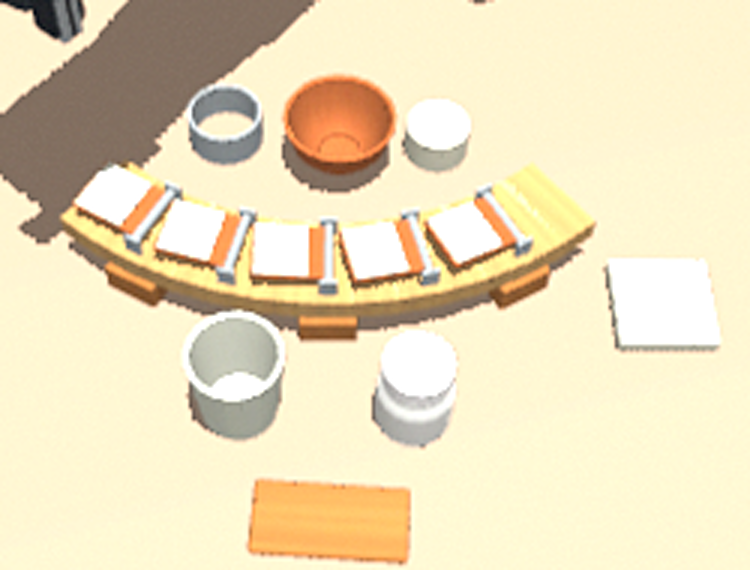

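View pics/t12.png

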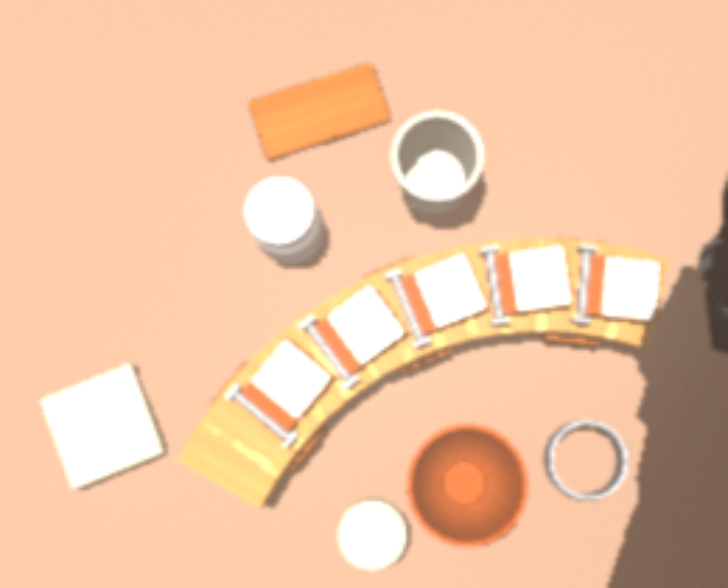

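All five tiles lie white face up in both views. The loose things are where they were in the first pictures, and the arm is clear at TCP z = 0.158 m. Handing in.

```bash
python3 -c "
from cell import *
print(job_done())"
```

```text
the job is handed in; nothing more can be done
None
```

All five tiles are tipped over and lying white face up. I brushed along the arc once with closed fingertips, from the first tile to the fifth, and they fell in order. I then lifted clear and handed the job in at about 17 s of robot time; no verdict was reported.

- **Last checks:** the scene and top pictures both show all five tiles flat. By eye, every loose thing is where it was in the first pictures; I did not measure their shifts. The wrist force readings I saw, at the end of each move, stayed at noise level, about 1 N.
- **One disagreement:** the fingertips sat about 28–30 mm higher than the reported tool position. Triangulating them from two cameras showed this, and a first trial pass at a reported height of 82 mm went over tile 1 without touching it. I backed out and lowered to a reported height of 56 mm, with the tips at about 84 mm, before the pass that worked.

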